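Set the welding prop to its third notch and lay the tube on it

TASK

Raise the ratchet prop's column by exactly three clicks, no further, let it down gently until its pawl carries it, and let go. Then lay the steel tube from the wooden cradle gently across the prop's V and the fixed V stand, centred so that it sticks out about evenly at both ends, and leave everything else where it is.

Things in the scene. Friction and masses are not known exactly. Their poses are not given: they have to be found in the camera images.
- rig: Bare steel plate 150 x 360 x 10 mm fixed to the bench; origin at the centre of its underside, z up. On it, 100 mm either side of the middle along its y axis, stand the ratchet prop and the plain V stand, both fixed; which is on the +y side changes. Both V grooves lie on the plate's centre line (its y axis).
- yoke (a point): Centre of the yellow block on top of the prop's column: 44 mm along the rig's x, 24 mm along its y, 22 mm high, axes as the rig's. Grip it across the 24 mm. It rises straight up with the column (about 3 to 6 N weight, 1 N friction; starts fully down, 75 mm travel). On it sits the dark V: groove bottom 12 mm above this point, edges 30 mm above it, 18 mm either side in x.
- mast_top (a point): Top centre of the prop's red mast, 38 x 34 mm outside, open to +x; 22 mm below the yellow block at the start. The 20 mm square toothed column slides in it. On it a blue housing (46 mm wide) with a spring pawl is clamped at a height that changes: the first click comes anywhere from 8 to 32 mm above the start, each further one 10 mm on.
- mast_foot (a point): Middle of the mast's foot. The ratchet's feel: over the last 6 mm before each click the pull grows by 5 to 10 N, then drops back at once: the click. The column can then sink only to that click's height, where the pawl stops it solidly; a lower notch can't be regained. An orange pin behind the housing moves out 4 mm and back. Dropping the column 2 mm or more, or over 25 N, ruins the pawl.
- vrest_bottom (a point): The fixed V stand: middle of its groove's bottom, 203 mm above the bench. Same 90 degree V as the prop's: 24 mm long along the rig's y, edges 18 mm higher and 18 mm either side. The tube's centre line comes to lie 20 mm above the groove bottom. At the third click the prop's V is within 14 mm of this height, so the tube may lie slightly sloped.
- tube_mid (a point): Centre of the steel tube: smooth, round, 28 mm diameter, 280 mm long along this frame's y axis, 0.3 to 0.5 kg. It lies in the cradle's V blocks, its centre 40 mm above the bench; its middle 120 mm is free at both sides, with 18 mm of free height below.
- cradle: Fixed wooden cradle under the tube, 60 x 220 mm, an 8 mm board with V blocks 85 mm either side of its middle along its y axis, 38 mm high; origin at the centre of its underside.
- spraycan_at (a point): Bystander: green spray can, 62 mm diameter, 180 mm tall, this point at half its height; to stay where it is.
- hammer_at (a point): Bystander: hammer lying on the bench; this point on its handle; to stay where it is.
- spanner_at (a point): Bystander: spanner lying on the bench; this point on its handle; to stay where it is.

How it is judged:
On the way:
1. the column stands on its third notch, carried by the pawl, with the gripper clear of it (contact force between pawl_c0 and column_c2 above 0.5 N and contact force between each of the fingers, tube and column below 0.05 N), for 0.2 s.
At the end, for the whole second after the job is handed in: The column stands on exactly its third notch, the third tooth resting on the pawl; the tube lies at rest in both Vs (on the centre line within 6 mm, along it within 0.12 rad) with its middle within 18 mm of the rig's middle (contact force between pawl_c0 and column_c2 above 0.5 N and contact force between tube and column above 0.3 N and contact force between tube and vrest above 0.3 N and angle between the y axis of tube_mid and the y axis of rig, either way round below 0.12 rad and y of tube_mid in the frame of rig between -0.018 and 0.018 m and x of tube_mid in the frame of rig between -0.006 and 0.006 m and linear speed of tube below 0.01 m/s); the robot touches nothing.
It fails at once if the pawl is loaded by the column with more than 25 N (dropped on it or pressed down) (contact force between pawl and column above 25 N).
It fails at once if the column is dropped on the pawl (falls faster than 0.15 m/s) (velocity of joint column below -0.15 m/s).
It fails at once if the tube strikes a V with more than 25 N (contact force between tube and column above 25 N or contact force between tube and vrest above 25 N).
It fails at once if a bystander is shoved more than 20 mm (distance of any of spraycan_at, hammer_at, spanner_at from where it was at the start of the episode above 0.02 m).
It also fails if it takes over 70 s, if anything falls off the work surface, if the arm or the gripper's body presses on something with over 40 N, if the wrist force passes 120 N, or if a joint passes its speed limit or range.

ROBOT

A 6-joint arm with a two-finger parallel gripper is mounted at the origin on the work surface. World frame = base frame: x ahead of the robot, y to its left, z up, the work surface at z = 0. Lengths are in m, angles in rad, forces in N, time in s.
With the tool pointing down it reaches from about 0.3 to 0.825 m from the base axis. Payload 5.4 kg.
Tool frame: the origin (TCP) lies at the very end of the fingers, on their centre line; the grasp point (between the pads) lies 19 mm behind it; z points along the fingers, y is the line along which they close (so a half turn about z gives the same grasp; the last joint's range is limited). The gripper opens to 92 mm and grips with 3 to 60 N. Pads are 20 mm wide; open, the fingers measure 128 mm over their backs; the gripper's body (75 mm by 189 mm) begins 69 mm behind the grasp point.
Start: joints at [-1.541, 0.158, 1.597, -0, 1.386, -0.21], TCP at [0.137, -0.559, 0.215] pointing down, gripper open.
Joint ranges: [-2.91, 2.91], [-0.94, 2.29], [0.18, 2.7], [-1.29, 4.43], [0.17, 2.64], [-3, 3]. Speed limits (rad/s): [2.57, 2.57, 3.14, 3.14, 3.14, 3.14].

INTERFACE

Orientations are given as a rotation vector (axis times angle).
In Python, from workcell import bot gives the robot as it stands. Calls block until the motion is done:
- bot.goto(position, orientation): joint-space move of the TCP to a pose.
- bot.line_to(position, rot=None, max_speed=0.15): straight line of the TCP; rot=None keeps the orientation; max_speed is the mean speed in m/s.
- bot.set_joints(angles): joint-space move.
- bot.set_gripper(opening, newtons=None): opening from 0.0 (shut) to 1.0 (fully open); newtons is the grip in N (None keeps the last); returns when the fingers have stopped.
- bot.hold(seconds).
- bot.inverse_kinematics(position, orientation): joint angles nearest the present ones, or None.
- bot.read_camera(name): name is "scene" or "top" or "wrist"; returns a dict with "pixels" (480x640x3 uint8, blue, green, red), "fx", "fy", "cx", "cy" (pixels), "R" (3x3) and "t" (3): a world point X has camera coordinates R X + t. Camera axes: x right, y down, z forward; pixel columns grow to the right and rows downward; lengths in m; the calibration is good to about 2 mm. A picture is of the moment at which its call begins. There is no depth.
A pose or a line that the arm cannot do raises bot.MotionError and nothing moves.
- bot.job_done(): hands the job in; it is judged then, once.
Readings, each from a call of its own:
- bot.current_clock(): time.
- bot.current_joints(): joint angles.
- bot.current_joint_vel(): joint speeds.
- bot.current_effort(): joint torques, N m.
- bot.current_ee_pos(): TCP position.
- bot.current_tool_rot(): TCP orientation.
- bot.current_contact_force(): force on the tool from outside, world axes, zero at the start.
- bot.current_ft_torque(): the same for the moment, N m.
- bot.current_opening(): opening from 0.0 (shut) to 1.0 (fully open).
- bot.current_grip_force(): force on a finger pad.
Only numpy, scipy, OpenCV 4.12 (cv2) and the standard library are available. Lean on these libraries where they do the work, as an engineer would, in place of code of your own. Each camera call takes 0.05 s, during which the arm holds its last target. There are 200 camera calls.

## Working session

There is one attempt and no reset: what is moved stays moved. The work goes in short steps, each a Python script; the robot and the scene stay as the last script left them, time stands still between calls to the robot, and variables do not carry over. Pictures are saved under pics/ and viewed, at most 10 in all, crops included, and the job is handed in when it is done.

```bash
mkdir -p pics; ls; python3 - <<'E'
from workcell import bot
import cv2
for n in("scene","top"):
    c=bot.read_camera(n); cv2.imwrite(f"pics/{n}0.png",c["pixels"])
    print(n,c["fx"],c["cx"],c["cy"],c["R"],c["t"])
E
```

```text
pics
scene 552.7531915340971 309.1771084609374 240.74337240359827 [[ 0.83156051  0.55525937  0.01393373]
 [ 0.46447783 -0.68141141 -0.56563137]
 [-0.30457751  0.47682862 -0.82454048]] [-0.44612388 -0.20420598  1.78827887]
top 599.8934793864304 319.0217567051384 244.3826316955099 [[-2.70632167e-02 -9.99633373e-01 -8.37925827e-04]
 [-9.78116650e-01  2.66536549e-02 -2.06342922e-01]
 [ 2.06289605e-01 -4.76471401e-03 -9.78479380e-01]] [0.00638937 0.55004575 1.49411602]
```

View pics/scene0.png

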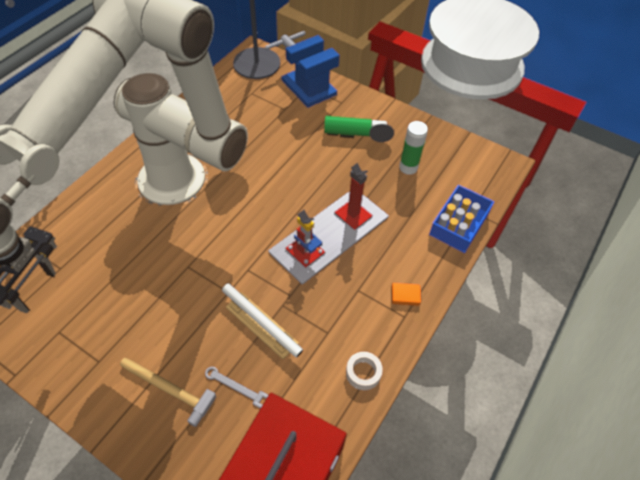

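View pics/top0.png

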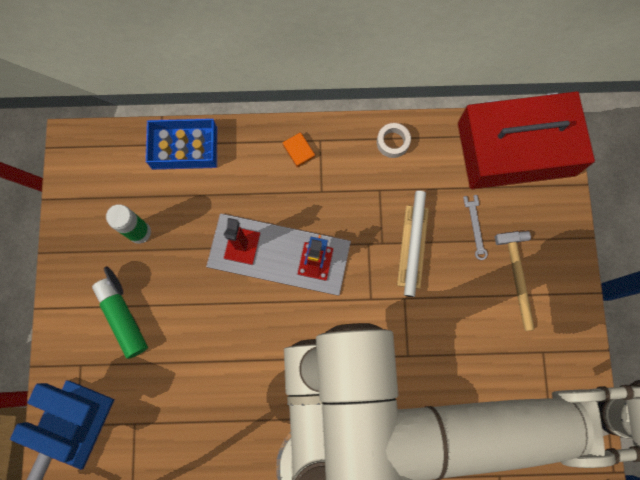

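The scene view shows the rig at about (330,235), with the prop (yellow block) at (306,225) and the fixed V stand at (357,175). The top view shows plate corners near (221,214), (350,240), (340,293) and (208,266), and tube ends near (419,191) and (410,296). I'll enlarge both to measure.

```bash
python3 - <<'E'
import cv2,numpy as np
t=cv2.imread("pics/top0.png");s=cv2.imread("pics/scene0.png")
a=cv2.resize(t[185:305,200:360],None,fx=5,fy=5,interpolation=cv2.INTER_CUBIC)
b=cv2.resize(s[155:275,265:425],None,fx=5,fy=5,interpolation=cv2.INTER_CUBIC)
cv2.imwrite("pics/a.png",a);cv2.imwrite("pics/b.png",b)
E
```

```text
(no output)
```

View pics/a.png

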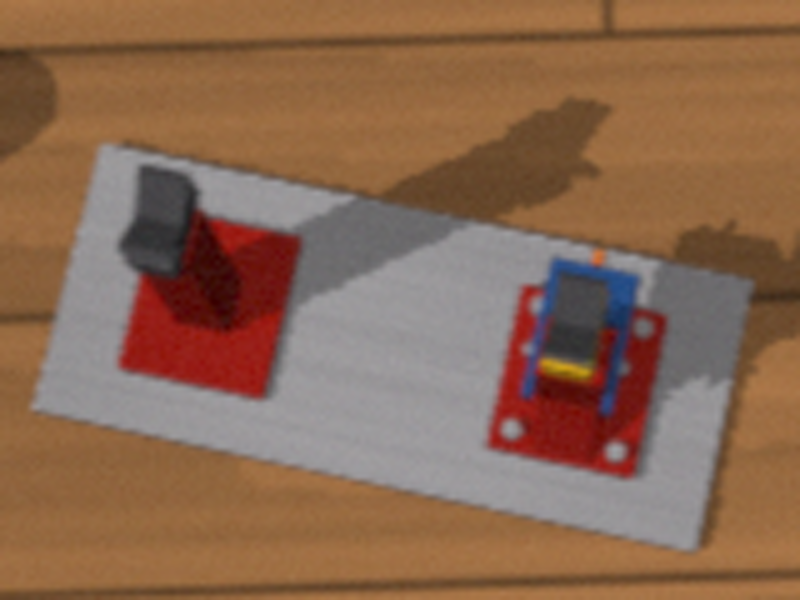

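View pics/b.png

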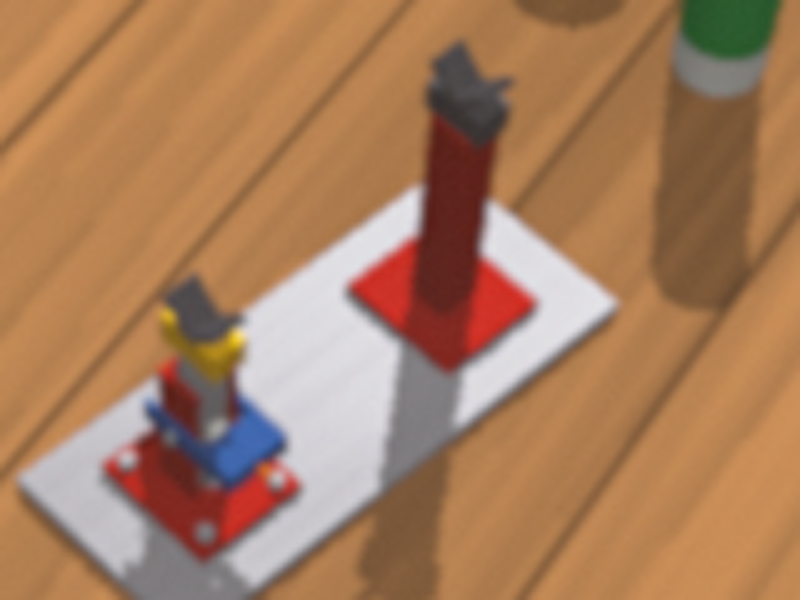

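The crops give the plate corners, and the orange pin at (600,257) in the top crop sits on the far side of the prop. So rig +x faces away from the robot, where the open column shows. The prop's V is near (580,318) in the top crop and (205,310) in the scene crop.

```bash
cat > h.py <<'E'
from workcell import bot
import cv2,numpy as np
from scipy.optimize import least_squares
from scipy.spatial.transform import Rotation as Rn
def proj(c,X):
    p=np.atleast_2d(X)@np.array(c["R"]).T+np.array(c["t"])
    return np.c_[c["fx"]*p[:,0]/p[:,2]+c["cx"],c["fy"]*p[:,1]/p[:,2]+c["cy"]]
def back(c,uv,z):
    R,t=np.array(c["R"]),np.array(c["t"]); o=-R.T@t
    d=R.T@np.array([(uv[0]-c["cx"])/c["fx"],(uv[1]-c["cy"])/c["fy"],1]); return o+d*(z-o[2])/d[2]
def down(yaw): # tool z down, tool y (closing) at angle yaw in world
    y=np.array([np.cos(yaw),np.sin(yaw),0]);z=np.array([0,0,-1.]);return Rn.from_matrix(np.c_[np.cross(y,z),y,z]).as_rotvec()
def rig2w(rig,p):
    c,s=np.cos(rig[2]),np.sin(rig[2]);return np.array([rig[0]+c*p[0]-s*p[1],rig[1]+s*p[0]+c*p[1],p[2]])
E
python3 - <<'E'
from h import *
T=bot.read_camera("top");S=bot.read_camera("scene")
ta=lambda p:(np.array(p)+.5)/5-.5+[200,185]
sb=lambda p:(np.array(p)+.5)/5-.5+[265,155]
# rig corners, +x away(up), +y left
cor=[(.075,.18,.01),(.075,-.18,.01),(-.075,-.18,.01),(-.075,.18,.01)]
tp=ta([(103,143),(753,280),(697,548),(33,410)])
# scene: far right(618,303) is (+x,+y); (418,185) is (-x,+y); (18,480) is (-x,-y)
sp=sb([(618,303),(18,480),(418,185)]); si=[0,2,3]
for use in((1,0),(0,1),(1,1)):
    def f(r):
        X=np.array([rig2w(r,p) for p in cor]);
        return np.r_[use[0]*(proj(T,X)-tp).ravel(),use[1]*(proj(S,X[si])-sp).ravel()]
    q=least_squares(f,[.5,.05,-.2]);print(q.x,np.round(q.fun,1))
r=q.x
# fixed V check edges z .221, upper-left/-right = (+.018, .1+-.012)
pv=ta([(140,167),(190,172)])
print("vrest edge proj",(proj(T,[rig2w(r,(.018,.112,.221)),rig2w(r,(.018,.088,.221))])-pv))
# yoke z from V edges
def g(z):
    X=np.array([rig2w(r,(.018,-.088,z[0]+.03)),rig2w(r,(.018,-.112,z[0]+.03))])
    return (proj(T,X)-ta([(560,277),(607,280)])).ravel()
q=least_squares(g,[.15]);print("yoke z top",q.x,q.fun)
def g2(z): # scene: V edge -x corner at (192,277): (-.018,-.088); +x tip (243,320): (.018,-.088)
    X=np.array([rig2w(r,(-.018,-.088,z[0]+.03)),rig2w(r,(.018,-.088,z[0]+.03))])
    return (proj(S,X)-sb([(192,277),(243,320)])).ravel()
q=least_squares(g2,[.15]);print("yoke z scene",q.x,q.fun)
# tube
im=T["pixels"].astype(int);m=((im.min(2)>140)&(im.max(2)-im.min(2)<40)).astype(np.uint8)
roi=np.zeros_like(m);roi[180:305,395:435]=1;m*=roi
n,l,st,_=cv2.connectedComponentsWithStats(m);k=1+np.argmax(st[1:,4]);ys,xs=np.nonzero(l==k)
rc=cv2.minAreaRect(np.c_[xs,ys].astype(np.float32));b=cv2.boxPoints(rc);b=b[np.argsort(b[:,1])]
e1=back(T,b[:2].mean(0),.04);e2=back(T,b[2:].mean(0),.04)
d=e1-e2;print("tube",st[k],rc,(e1+e2)/2,np.linalg.norm(d),np.arctan2(d[1],d[0]))
E
```

```text
[ 0.53867968  0.09922991 -0.2373277 ] [-0.5 -0.2  0.4 -0.5  0.2  0.6 -0.2 -0.  -0.  -0.  -0.  -0.   0.  -0. ]
[ 0.54309647  0.09260094 -0.21600534] [ 0.  -0.   0.  -0.   0.  -0.   0.  -0.  -1.4  0.3 -1.6  2.5  3.3 -3.5]
[ 0.53958983  0.0973566  -0.23156195] [-0.  -0.3  1.  -1.2  1.2 -0.1  0.6  0.  -1.3 -0.5 -2.   0.   4.  -4.6]
vrest edge proj [[0.51019855 0.52362587]
 [0.54110628 1.55202569]]
yoke z top [0.1502446] [ 0.75963517 -0.70244821  1.23082392  0.69633758]
yoke z scene [0.14754673] [-0.29298595  0.34127068 -1.40008564 -0.38832914]
tube [405 191  20 104 931] ((414.2516784667969, 242.58538818359375), (9.032773971557617, 104.26078796386719), 6.483073711395264) [ 0.55420894 -0.25833231  0.04      ] 0.2801999125469649 -0.1699467076048765
```

Both views agree on a yoke height of about 0.149, and the tube length comes out at 0.2802 m against 0.280 m. In the scene view the (418,185) corner was hidden by the stand's mast, so I'm using the top fit. Next I'll check with the wrist camera above the prop.

```bash
cat >> h.py <<'E'
rig=np.array([.5387,.0992,-.2373]); tube=np.array([.5542,-.2583,.04]); tyaw=-.170
E
python3 - <<'E'
from h import *
p=rig2w(rig,(0,-.1,.30)); print(p)
for y in(rig[2]+np.pi/2,rig[2]-np.pi/2):print(y,bot.inverse_kinematics(p,down(y)))
for y in(tyaw+np.pi/2,tyaw-np.pi/2):print("tube",bot.inverse_kinematics(tube,down(y)))
for y in(rig[2],rig[2]+np.pi):print("place",bot.inverse_kinematics(rig2w(rig,(0,0,.3)),down(y)))
y=rig[2]+np.pi/2
q=[bot.inverse_kinematics(p,down(a)) for a in(y,y-np.pi)]
a=min([a for a,j in zip((y,y-np.pi),q) if j is not None],key=lambda a:abs(bot.inverse_kinematics(p,down(a))[5]))
up=p.copy();up[2]=.32
bot.goto(up,down(a));print("yaw",a,bot.current_clock(),bot.current_contact_force())
c=bot.read_camera("wrist");cv2.imwrite("pics/w1.png",c["pixels"])
z=.1495
for pt in[(.018,-.088,z+.03),(.018,-.112,z+.03),(-.018,-.088,z+.03),(-.018,-.112,z+.03),(0,-.1,z+.012),(.075,-.18,.01),(-.075,-.18,.01)]:print(pt,np.round(proj(c,rig2w(rig,pt))[0],1))
E
```

```text
[0.51519208 0.00200238 0.3       ]
1.3334963267948965 [-0.23099407 -0.0431154   1.64003658  0.          1.54467147 -1.5644904 ]
-1.8080963267948966 [-2.30994069e-01 -4.31153977e-02  1.64003658e+00 -8.88178420e-16
  1.54467147e+00  1.57710226e+00]
tube [-6.33517111e-01  4.37299163e-01  1.62104173e+00 -4.44089210e-16
  1.08325176e+00 -2.03431344e+00]
tube [-0.63351711  0.43729916  1.62104173  0.          1.08325176  1.10727922]
place [-0.03857238  0.04356768  1.55333891  0.          1.54468607  0.19872762]
place [-0.03857238  0.04356768  1.55333891  0.          1.54468607 -2.94286503]
yaw 1.3334963267948965 2.6333 [0.08373025 0.27869135 0.4298873 ]
(0.018, -0.088, 0.1795) [341.4 242.3]
(0.018, -0.112, 0.1795) [312.7 242.4]
(-0.018, -0.088, 0.1795) [341.9 199.9]
(-0.018, -0.112, 0.1795) [312.2 199.9]
(0, -0.1, 0.1615) [327.  216.2]
(0.075, -0.18, 0.01) [265.  244.6]
(-0.075, -0.18, 0.01) [259.2 123.9]
```

View pics/w1.png

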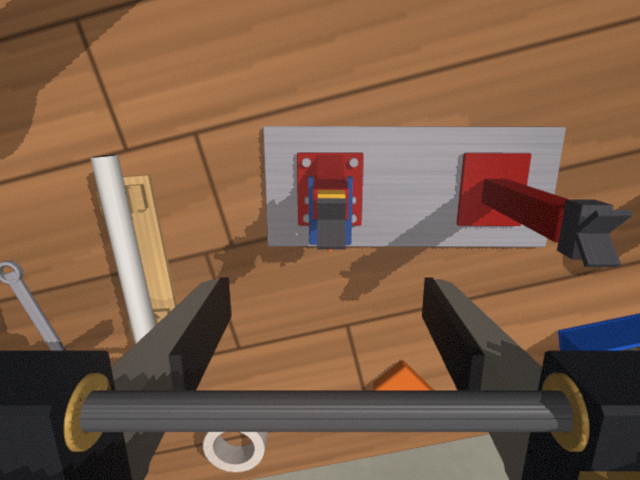

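The wrist view shows the prop's V at (317–346, 203–247) and plate corners at (268,247) and (264,127). Both are about 4 px right of and below the prediction, so I'm shifting the rig estimate about 2 mm in +x and +y. Next I'll grip the yoke.

```bash
cat >> h.py <<'E'
rig[:2]=rig2w(rig,(.002,.002,0))[:2]
yaw_p=1.3335
E
python3 - <<'E'
from h import *
bot.set_gripper(.62,40)
p=rig2w(rig,(0,-.1,.19)); bot.line_to(p,down(yaw_p),.15)
bot.hold(.2);f0=bot.current_contact_force();print("base",f0)
for z in(.17,.15,.14,.134):
    p[2]=z;bot.line_to(p,max_speed=.06);f=bot.current_contact_force()-f0
    if f[2]>3: print("contact",z,f);break
print(bot.current_ee_pos(),f, bot.current_clock())
bot.set_gripper(.4,5)
bot.set_gripper(.0,5);bot.hold(.3);print("op",bot.current_opening()*92,bot.current_grip_force(),bot.current_contact_force()-f0,bot.current_ft_torque())
c=bot.read_camera("scene");cv2.imwrite("pics/s2.png",cv2.resize(c["pixels"][155:275,245:405],None,fx=4,fy=4,interpolation=cv2.INTER_CUBIC))
E
```

```text
base [1.27072694 0.08066969 0.4689991 ]
[0.51728428 0.0035345  0.13353379] [-1.70801679  0.33379151 -0.05137951] 6.1
op 23.857674849925466 5.002869078889489 [ 0.24350093  4.86514687 -0.34285636] [ 0.75854498 -0.38324599 -0.068199  ]
```

View pics/s2.png

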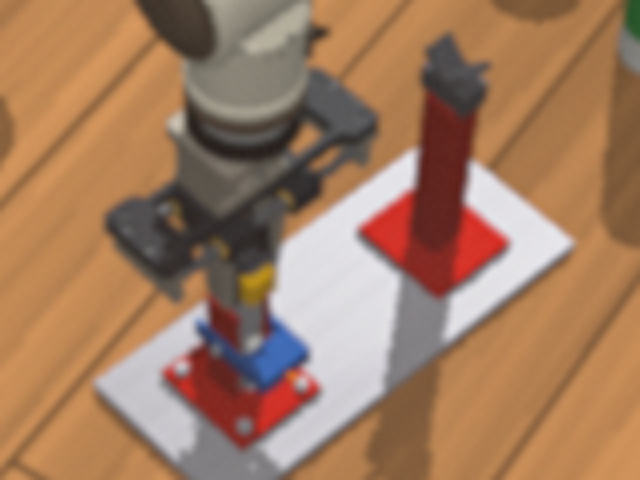

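The crop shows the yellow block held between the fingers at (257,285), and the gap of 23.9 mm matches its 24 mm. There is a 4.9 N side load, so I'll centre the grip first, then tighten it and lift while watching the pull.

```bash
python3 - <<'E'
from h import *
u=np.array([np.cos(yaw_p),np.sin(yaw_p),0]);b=np.array([1.27,.08,.47])
p=np.array(bot.current_ee_pos());p0=p.copy()
def fl(): return (bot.current_contact_force()-b)@u
for i in range(12):
    f=fl()
    if f<1.0:break
    p=p+u*.0004;bot.line_to(p,max_speed=.01);bot.hold(.05)
print("shift",(p-p0)@u,fl(),bot.current_opening()*92)
bot.set_gripper(0,15);bot.hold(.1);print(fl())
bot.set_gripper(0,45);bot.hold(.2);print(fl(),bot.current_opening()*92,bot.current_contact_force()-b,bot.current_ft_torque(),bot.current_clock())
E
```

```text
shift 0.0003999999999999897 -1.4906373501555226 24.24209433111103
-3.256058692255938
-3.2879362380667603 23.37502769562372 [-2.68566111 -2.73319496 -0.39474939] [-0.62560104  0.04487129 -0.22669811] 8.3833
```

```bash
cat > lift.py <<'E'
from h import *
p=np.array(bot.current_ee_pos());z0=p[2];t0=bot.current_clock()
log=[];clicks=[];mx=0;base=None
fz=lambda:-(np.mean([bot.current_contact_force()[2] for _ in range(3)])-.47)
d=0
while d<.060 and len(clicks)<3:
    d+=.0005;p[2]=z0+d;bot.line_to(p,max_speed=.02);f=fz();log.append((d*1e3,f,bot.current_ee_pos()[2]-z0))
    mx=max(mx,f)
    rec=[l[1] for l in log[-5:]]
    if d>.006 and max(rec)-f>3.5 and (not clicks or d-clicks[-1]>.006): clicks.append(d)
    if f>28: print("too much");break
    if clicks and d-clicks[-1]>.0125: print("missed click");break
for l in log: print("%.1f:%.1f:%.1f"%(l[0],l[1],l[2]*1e3),end=" ")
print("\nclicks",clicks,bot.current_clock()-t0,bot.current_clock())
E
python3 lift.py
```

```text
0.5:3.7:0.2 1.0:5.1:0.8 1.5:4.4:1.5 2.0:4.4:2.1 2.5:6.8:2.3 3.0:8.6:2.6 3.5:9.2:3.0 4.0:8.2:3.4 4.5:9.9:3.9 5.0:10.4:4.3 5.5:9.7:4.7 6.0:10.7:5.2 6.5:11.2:5.6 7.0:11.2:6.1 7.5:12.5:6.5 8.0:12.2:7.0 8.5:11.3:7.5 9.0:4.2:8.8 9.5:4.2:9.8 10.0:3.5:10.2 10.5:3.8:10.6 11.0:4.7:11.0 11.5:4.4:11.5 12.0:4.2:12.0 12.5:6.5:12.3 13.0:8.2:12.6 13.5:8.1:13.0 14.0:9.7:13.4 14.5:10.3:13.9 15.0:10.2:14.3 15.5:10.0:14.7 16.0:11.0:15.2 16.5:11.0:15.6 17.0:11.5:16.0 17.5:11.7:16.5 18.0:12.0:16.9 18.5:12.1:17.4 19.0:11.7:18.0 19.5:4.6:19.6 20.0:3.6:20.3 20.5:2.7:20.7 21.0:3.9:21.1 21.5:4.7:21.5 22.0:4.6:22.1 22.5:7.4:22.3 23.0:8.3:22.6 23.5:9.4:22.9 24.0:9.0:23.4 24.5:9.6:23.8 25.0:9.6:24.2 25.5:10.7:24.6 26.0:11.0:25.1 26.5:11.3:25.6 27.0:10.4:26.0 27.5:11.6:26.5 28.0:11.1:26.9 28.5:12.0:27.4 29.0:11.6:27.9 29.5:5.5:29.6 
clicks [0.009000000000000005, 0.019500000000000014, 0.029500000000000023] 14.749999999999998 23.1333
```

Three clean clicks came 10 mm apart. Now I'll lower slowly until the pull vanishes.

```bash
python3 - <<'E'
from h import *
fz=lambda:-(np.mean([bot.current_contact_force()[2] for _ in range(3)])-.47)
p=np.array(bot.current_ee_pos());bot.hold(.1);print(bot.current_ee_pos()[2],fz())
out=[];n=0
for i in range(24):
    p[2]-=.00025;bot.line_to(p,max_speed=.008);bot.hold(.03);f=fz();out.append((round(bot.current_ee_pos()[2]*1e3,1),round(f,1)))
    n=n+1 if f<.3 else 0
    if f<-2.5 or n>=3:break
print(out,bot.current_clock())
E
```

```text
0.16360575212185793 4.491811244144332
[(np.float64(163.5), np.float64(2.9)), (np.float64(163.1), np.float64(2.9)), (np.float64(162.8), np.float64(2.7)), (np.float64(162.7), np.float64(2.2)), (np.float64(162.6), np.float64(-0.4)), (np.float64(162.5), np.float64(-4.6))] 24.9333
```

```bash
python3 - <<'E'
from h import *
p=np.array(bot.current_ee_pos());p[2]+=.0001
bot.line_to(p,max_speed=.005);print(bot.current_contact_force()[2])
bot.set_gripper(0,8);bot.set_gripper(.55);bot.hold(.4)
print(bot.current_contact_force(),bot.current_clock())
p[2]=.32;bot.line_to(p,max_speed=.2)
c=bot.read_camera("wrist");cv2.imwrite("pics/w2.png",c["pixels"])
z=.178
for pt in[(.018,-.088,z+.03),(.018,-.112,z+.03),(.075,-.18,.01),(-.075,-.18,.01)]:print(pt,np.round(proj(c,rig2w(rig,pt))[0],1))
t=np.array(tube)
d=np.array([np.cos(tyaw),np.sin(tyaw),0])*.14
print(proj(c,[t+d,t-d]),bot.current_clock())
E
```

```text
1.7537713144195197
[ 0.34160699  0.25961472 -0.29730822] 26.3833
(0.018, -0.088, 0.208) [340.1 255.5]
(0.018, -0.112, 0.208) [308.6 255.5]
(0.075, -0.18, 0.01) [263.2 245.9]
(-0.075, -0.18, 0.01) [257.4 125. ]
[[148.02440795 368.13901562]
 [ 99.27203013 155.16865033]] 27.3667
```

View pics/w2.png

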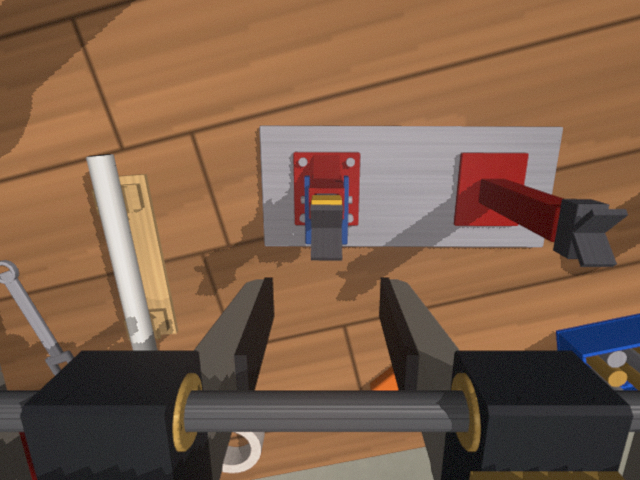

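The column is holding on the third notch: the V now shows at (311–342, 258), raised as predicted within the usual 3 px offset. The tube end is at (102,156), also as predicted. Next I'll pick up the tube.

```bash
python3 - <<'E'
from h import *
y=tyaw-np.pi/2
p=tube.copy();p[2]=.13;bot.goto(p,down(y));bot.hold(.2);f0=bot.current_contact_force()
p[2]=.021;bot.line_to(p,max_speed=.12)
print(bot.current_contact_force()-f0,bot.current_clock())
bot.set_gripper(0,6);bot.set_gripper(0,25);print(bot.current_opening()*92,bot.current_contact_force()-f0)
p[2]=.03;bot.line_to(p,max_speed=.04);p[2]=.16;bot.line_to(p,max_speed=.2);bot.hold(.3)
w=bot.current_contact_force()-f0;print(w,bot.current_ft_torque(),bot.current_opening()*92,f0)
h=.30; q=rig2w(rig,(0,0,h))
ps=np.array([p[0],p[1],.28]);bot.line_to(ps,max_speed=.25)
a=.0625;ex=np.array([np.cos(rig[2]),np.sin(rig[2]),0])
R=Rn.from_rotvec(ex*a)*Rn.from_rotvec(down(rig[2]));tz=R.as_matrix()[:,2]
bot.goto(q+tz*.019,R.as_rotvec());print(bot.current_ee_pos(),bot.current_clock(),bot.current_joints())
c=bot.read_camera("top");cv2.imwrite("pics/t3.png",cv2.resize(c["pixels"][170:320,180:380],None,fx=4,fy=4,interpolation=cv2.INTER_CUBIC))
E
```

```text
[-0.22269379 -0.93462881  0.18281787] 30.8917
27.280911443986945 [1.31110354 5.32065368 3.35020459]
[ 0.26928995  0.12832698 -4.06425072] [ 0.00510893 -0.00122231 -0.00234521] 27.67797563757623 [0.08648011 0.27084329 0.75505781]
[0.54144893 0.10099422 0.28036902] 35.0333 [-0.07178337  0.03864926  1.59762021  0.0612711   1.49598455  0.16300217]
```

```bash
python3 - <<'E'
from h import *
c=bot.read_camera("scene");cv2.imwrite("pics/s3.png",cv2.resize(c["pixels"][95:275,245:485],None,fx=3.3,fy=3.3,interpolation=cv2.INTER_CUBIC))
E
```

```text
(no output)
```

View pics/s3.png

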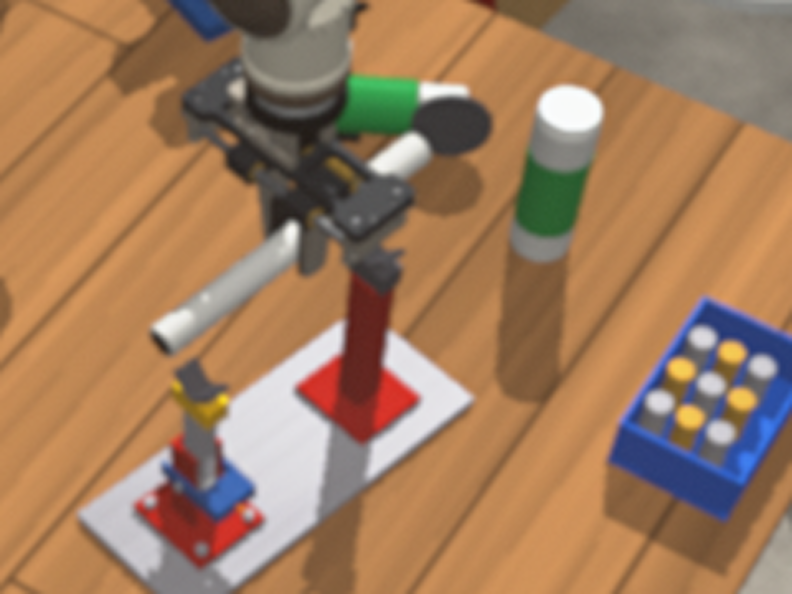

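The tube is held over the rig, running from (165,335) to (425,145), with its lower end over the raised prop and the bystanders undisturbed. I'll lower it now with force watch.

```bash
python3 - <<'E'
from h import *
c=dict(bot.read_camera("scene"))
e=rig2w(rig,(0,-.14,.30-.14*.0625));uv=(proj(c,e)[0]-[245,95])*3.3;print("pred near end",uv)
p=np.array(bot.current_ee_pos());off=.30-p[2]
f0=bot.current_contact_force()
p[2]=.224-off;bot.line_to(p,max_speed=.05);bot.hold(.2);f1=bot.current_contact_force();print(f0,f1,bot.current_ft_torque())
b=f1 if abs(f1[2]-f0[2])<1 else f0
out=[]
for i in range(30):
    p[2]-=.0005;bot.line_to(p,max_speed=.012);f=bot.current_contact_force()-b;out.append((round((p[2]+off)*1e3,1),np.round(f,1).tolist(),np.round(bot.current_ft_torque(),2).tolist()))
    if f[2]>3.2:break
for o in out[-8:]:print(o)
print(bot.current_clock())
E
```

```text
pred near end [159.94022506 336.80721885]
[-0.70244885 -0.41810525 -3.77715733] [ 0.21206275 -0.19714345 -3.07927147] [-0.11725708 -0.0700542   0.0164341 ]
(np.float64(221.5), [0.2, 0.2, -0.8], [-0.13, -0.09, 0.02])
(np.float64(221.0), [-1.2, 0.3, -0.0], [-0.11, -0.05, 0.04])
(np.float64(220.5), [-0.2, -0.5, -1.4], [-0.14, -0.03, 0.01])
(np.float64(220.0), [-1.2, -0.5, -1.0], [-0.1, -0.06, -0.05])
(np.float64(219.5), [-0.1, -0.1, 0.4], [-0.08, 0.0, -0.08])
(np.float64(219.0), [-0.7, -0.2, 0.6], [-0.16, 0.04, -0.07])
(np.float64(218.5), [-0.6, -0.0, 2.1], [-0.08, 0.01, -0.1])
(np.float64(218.0), [-2.1, 0.4, 6.8], [-0.08, 0.18, -0.03])
40.0583
```

```bash
python3 - <<'E'
from h import *
p=np.array(bot.current_ee_pos())
bot.set_gripper(0,10);bot.set_gripper(0,3);bot.hold(.2);print(bot.current_contact_force())
bot.set_gripper(.6);bot.hold(.2);print(bot.current_contact_force())
tz=Rn.from_rotvec(bot.current_tool_rot()).as_matrix()[:,2]
bot.line_to(p-tz*.08,max_speed=.1)
j=np.array(bot.current_joints());j[0]-=.75;bot.set_joints(j);bot.hold(.3)
s=bot.read_camera("scene");t=bot.read_camera("top");print(bot.current_clock())
a=cv2.resize(s["pixels"][120:270,265:425],(640,600),interpolation=cv2.INTER_CUBIC)[:,:400]
b=cv2.resize(t["pixels"][185:305,200:360],(533,400),interpolation=cv2.INTER_CUBIC)[:,:400]
cv2.imwrite("pics/end.png",np.hstack([a,np.vstack([b,np.zeros((200,400,3),np.uint8)])]))
E
```

```text
[-1.3474464   0.47682404  4.78926244]
[-0.61170435 -0.51082795 -0.41188453]
44.3167
```

View pics/end.png

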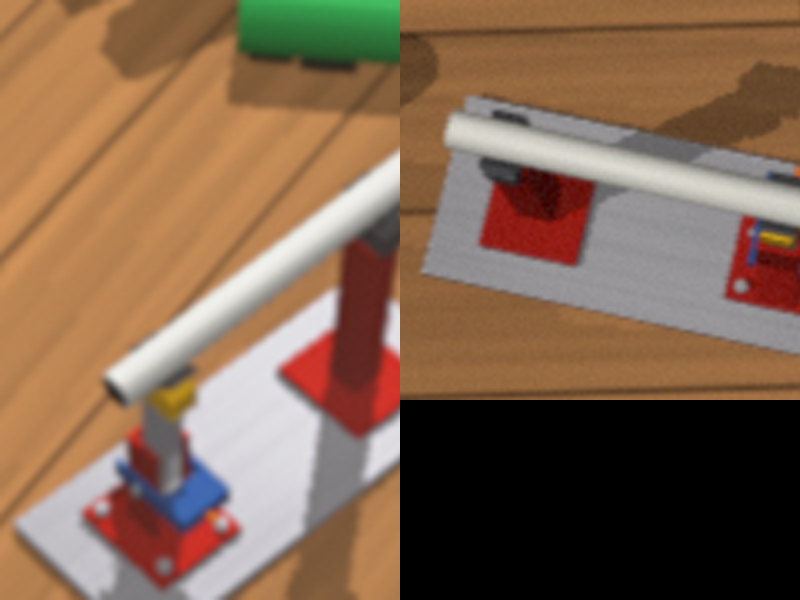

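The tube lies in both Vs, with its near end at (115,388) and its far end at (448,130). I'll check the centring numerically and hand in.

```bash
python3 - <<'E'
from h import *
s=bot.read_camera("scene");t=bot.read_camera("top")
e=back(t,(214.4,224),.2265);g=back(s,(294,217),.21)
c,n=np.cos(rig[2]),np.sin(rig[2]);M=np.array([[c,n],[-n,c]])
y1,y2=M@(e[:2]-rig[:2]),M@(g[:2]-rig[:2]);print(y1,y2)
if abs(y1[1]-.14)<.01 and abs(y2[1]+.14)<.012: print(bot.job_done(),bot.current_clock())
E
```

```text
[-0.00386389  0.13529723] [ 0.00117248 -0.14021571]
the job is handed in; nothing more can be done
the job is handed in; nothing more can be done
```

The job is handed in at about 45 s of the 70 s allowed, but the interface gave no verdict. The column was raised three clicks and appears to rest on its pawl. The tube lies in both Vs, centred to about 3 mm by my camera measurement, and I didn't touch anything else.

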